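Move a data cartridge between two push-push docks

ROBOT

A 7-joint arm with a two-finger parallel gripper is mounted at the origin on the work surface. World frame = base frame: x ahead of the robot, y to its left, z up, the work surface at z = 0. Lengths are in m, angles in rad, forces in N, time in s.
With the tool pointing down it reaches from about 0.4 to 0.875 m from the base axis. Payload 19.3 kg.
Tool frame: the origin (TCP) lies midway between the tips of the shut fingers; the grasp point (between the pads) lies 19 mm behind it; x points along the fingers, y is the direction in which the jaws open and shut, and the axes are right-handed (so a half turn about x gives the same grasp; the last joint's range is limited). The gripper opens to 85 mm and grips with 20 to 120 N. Pads are 22 mm wide; open, the fingers measure 114 mm over their backs; the gripper's body (76 mm by 85 mm) begins 54 mm behind the grasp point. The pads swing forward as they close: fully open they stand 13 mm farther back than shut.
Start: joints at [-1.292, 0.521, -0.036, 1.599, 0.021, 1.021, -0.113], TCP at [0.214, 0.587, 0.231] pointing down, gripper open.
Joint ranges: [-2.91, 2.91], [-0.3, 2.13], [-1.5, 1.42], [0.17, 2.43], [-1.26, 4.41], [0.16, 1.93], [-2.52, 2.52]. Speed limits (rad/s): [1.89, 1.89, 2.39, 2.39, 3.01, 3.01, 3.01].

INTERFACE

Orientations are given as [roll, pitch, yaw] about the fixed x, y, z axes, in that order (R = Rz(yaw) Ry(pitch) Rx(roll)).
In Python, from workcell import bot gives the robot as it stands. The module is installed in compiled form; this text tells all that it offers.
- The arm moves only by the tool servo_tool, never from a script. Its argument "targets" is a list of rows, each an object of numbers: "x", "y", "z": the shift along the tool's x, y, z as a fraction of full scale; "wx", "wy", "wz": the turn, a rotation vector about the tool's x, y, z as a fraction of full scale. A call has 1 to 12 rows; each row is the pose to reach, as a shift and turn from the pose measured when the call began, along the tool's axes at that moment, turning the shorter way round; what a row does not reach only later rows make up. Full scale, the value 1, is 40 cm for a shift and 360 degrees for a turn. A row lasts 1/8 s, in which the tool goes at most 62.5 mm and 10.7 degrees, less where a joint would pass 70% of its speed; a pose out of reach is approached as far as the arm can. A call with a number of a shift or a turn outside -1 to 1 is refused whole. A call with a gripper value outside its range is refused whole. "grip" is the gripper command: -1 is shut, 1 is fully open, values between are in proportion, set as the call begins (left out, the last holds). The fingers move at their own pace and stop on an object; "squeeze" is the grip in N (left out, the last holds). Time passes only in rows, so rows that repeat a pose let the fingers close. It gives the time, the measured TCP pose, the force and the opening at its end, in the units of the state.
- bot.observe(): the state, without advancing time (a new reading comes with each control period).
- bot.grab_frame(name): name is "scene" or "top" or "wrist"; returns (picture, depth): 480x640x3 uint8, red, green, blue; 480x640 float32, m along the optical axis (not along the pixel's ray), 0 where there is no reading.
- bot.get_calibration(name): a dict with "intrinsics" (3x3 intrinsics, pixels), "R" (3x3) and "t" (3): a world point X has camera coordinates R X + t. Camera axes: x right, y down, z forward; pixel columns grow to the right and rows downward; lengths in m; the calibration is good to about 2 mm. A picture is of the moment at which its call begins: read the wrist's pose just before it. get_calibration takes no time and is no camera call; for the wrist camera it gives the pose at the moment of the call.
- bot.job_done(): hands the job in, once; it reports no verdict.
Trained networks look in the newest picture that a camera, given by its name, has taken for a name from the list of things; names that differ only in an ending like _2 or _b are one class to them, and where a whole thing is asked for, a point or a joint stands for the part that bears it (a point fixed in the world has none). Each returns a list of dicts, best first, with "confidence" (0 to 1); they miss things now and then, are a little off and sometimes report something else, mostly with a low value. They report only what shows in the picture. A call takes as long as a camera call.
- bot.trace(camera, target): "mask" (480x640 bool, what is visible of it) and "pixel" ([column, row] in pixels, amid what is visible of it).
The state is a dict: "clock": time; "qpos": joint angles; "qd": joint speeds; "joint_efforts": joint torques, N m; "position": TCP position; "tool_rot": TCP orientation; "force": force on the tool from outside, world axes, zero at the start; "moment": the same for the moment, N m; "grip_width": finger opening in m.
Only numpy, scipy, OpenCV 4.12 (cv2) and the standard library are available. Lean on these libraries where they do the work, as an engineer would, in place of code of your own. Each camera call takes 0.05 s, during which the arm holds its last target. There are 200 camera calls.

TASK

Move the data cartridge from the dock it is latched in to the empty dock: press its top once so that it pops up, take it out, stand it in the empty dock's slot and press it down until it latches and stays down by itself. Be gentle, as with a firm fingertip: never push the cartridge against a dock, or push on a dock, with more than 25 N. Leave everything else on the table standing where it is.

Things in the scene. Friction and masses are not known exactly. Their poses are not given: they have to be found in the camera images.
- cartridge_center (a point): Centre, half-way up, of the data cartridge: a loose upright slab, aluminium body with black end strips and ribs, paper label on top, 18 mm thick (its x), 70 mm wide (its y), 60 mm tall (its z, up), about 0.16 kg. Flat top 30 mm above this point, underside 30 mm below; its lowest 3 mm are 1.5 mm narrower all round. Fits a slot either way round. Latched down in dock A at the start.
- dockA: Dock that holds the cartridge at the start: white box 110 mm deep (x), 130 mm wide (y), 75 mm high (z, up), black top plate, fixed. Origin: centre of its underside. Right above it, in the middle of the top, is the slot: an upright well 22 mm (x) by 74 mm (y), so 2 mm of play each side of a cartridge, with a 4 mm 45-degree lead-in round its mouth, 75 mm above the origin.
- dockB: The other dock, the same as dock A and empty at the start; same frame, same latch. In both, the push-push latch is worked by pressing the cartridge itself, from above and near its middle: pressed past the latched level to the rubber stop and let go, a cartridge that was up stays latched down, and one that was latched rises. A press that ends short of the stop may change nothing.
- seatA (a joint): How far the sprung seat in dock A's slot is pushed down, m. 0 = up: the seat is 42 mm below the mouth and a cartridge on it stands 18 mm proud of the dock. About 0.011 = latched: the cartridge stands about 7 mm proud. About 0.015: the rubber stop, some 4 mm past latched. Latch and stop are set together, up to 2 mm higher or lower from dock to dock. Latched at the start.
- seatB (a joint): The same for dock B; up (0) at the start. In both docks the seat's spring pushes up with 3 N when up and 7 N at the stop, and a damper adds 40 N per m/s. Past the stop the force climbs by about 20 N per mm. A press of 10 to 15 N reaches the stop.
- rotorA (a joint): diag rotor angle

How it is judged:
By the outcome, as a careful person would: the job done as asked, in the order asked, and still so for the second after the job is handed in, with the robot touching nothing.
It also fails if it takes over 61 s, if anything falls off the work surface, if the arm or the gripper's body presses on something with over 40 N, if the wrist force passes 120 N, or if a joint passes its speed limit or range.

## Working session

There is one attempt and no reset: what is moved stays moved. The work goes in short steps, Python scripts to look and compute and a tool call to move; the robot and the scene stay as the last step left them, time stands still between calls to the robot, and variables do not carry over. Pictures are saved under pics/ and viewed, on a budget of 10 in all, crops included, one or two more only if the job needs it, and the job is handed in when it is done.

Besides the shell and the picture viewer there is one more tool, called after "Request:" as name([rows], argument=value, ...), one row to a line, values as JSON. servo_tool: Moves the arm, as the interface text tells. Shift numbers are shares of 40 cm and turn numbers shares of 360 degrees, none past 1 either way. Its arguments: {"type":"object","properties":{"targets":{"type":"array"},"grip":{"type":"number"},"squeeze":{"type":"number"}},"required":["targets"]}

```bash
mkdir -p pics; cat > h.py <<'E'
import numpy as np, cv2
from scipy.spatial.transform import Rotation as Ro
from workcell import bot
def cloud(d,c):
    K,R,t=[np.array(c[k]) for k in("intrinsics","R","t")]
    v,u=np.mgrid[0:480,0:640]
    P=np.stack([(u-K[0,2])/K[0,0]*d,(v-K[1,2])/K[1,1]*d,d],-1)
    return (P-t)@R
def grab(n,save=None):
    c=bot.get_calibration(n); p,d=bot.grab_frame(n)
    if save: cv2.imwrite(f"pics/{save}.png",p[:,:,::-1])
    return p,d,cloud(d,c),c
def st():
    s=bot.observe(); 
    print({k:np.round(s[k],4).tolist() for k in("clock","position","tool_rot","force","grip_width","qpos")}); return s
E
python3 - <<'E'
from h import *
s=st()
a=[]
for n in("scene","top"):
    p,d,X,c=grab(n); a.append(p)
    for t in("cartridge_center","dockA","dockB"):
        for r in bot.trace(n,t)[:3]:
            m=r["mask"]&(d>0); print(n,t,round(r["confidence"],2),np.round(r["pixel"]),m.sum(),np.round(np.median(X[m],0),3),np.round(np.percentile(X[m],[2,98],axis=0),3).tolist())
    print(np.round(-np.array(c["R"]).T@c["t"],2))
    np.savez(f"{n}.npz",p=p,d=d,X=X)
cv2.imwrite("pics/a.png",a[0][:,:,::-1]);cv2.imwrite("pics/b.png",a[1][:,:,::-1])
E
```

```text
{'clock': 0.0, 'position': [0.2135, 0.587, 0.2307], 'tool_rot': [-1.5015, 1.5697, -1.8504], 'force': [0.3702, -0.4989, 0.024], 'grip_width': 0.0855, 'qpos': [-1.2922, 0.522, -0.0363, 1.6, 0.0212, 1.0211, -0.1128]}
scene cartridge_center 0.6 [438. 153.] 541 [0.477 0.262 0.078] [[0.459, 0.23, 0.067], [0.492, 0.296, 0.082]]
scene dockA 0.86 [435. 166.] 5550 [0.506 0.247 0.068] [[0.417, 0.191, 0.005], [0.543, 0.324, 0.074]]
scene dockA 0.67 [209. 271.] 7721 [ 0.526 -0.157  0.071] [[0.449, -0.22, 0.007], [0.565, -0.093, 0.074]]
scene dockB 0.6 [210. 270.] 7846 [ 0.526 -0.157  0.071] [[0.448, -0.221, 0.007], [0.565, -0.092, 0.074]]
[ 0.96 -0.22  0.71]
top cartridge_center 0.65 [143. 300.] 732 [0.473 0.266 0.082] [[0.457, 0.232, 0.061], [0.49, 0.3, 0.085]]
top dockA 0.73 [147. 311.] 6793 [0.469 0.256 0.074] [[0.409, 0.194, 0.004], [0.534, 0.333, 0.077]]
top dockB 0.74 [418. 282.] 6582 [ 0.498 -0.149  0.074] [[0.441, -0.214, 0.026], [0.554, -0.083, 0.077]]
[ 0.47 -0.01  0.76]
```

View pics/a.png

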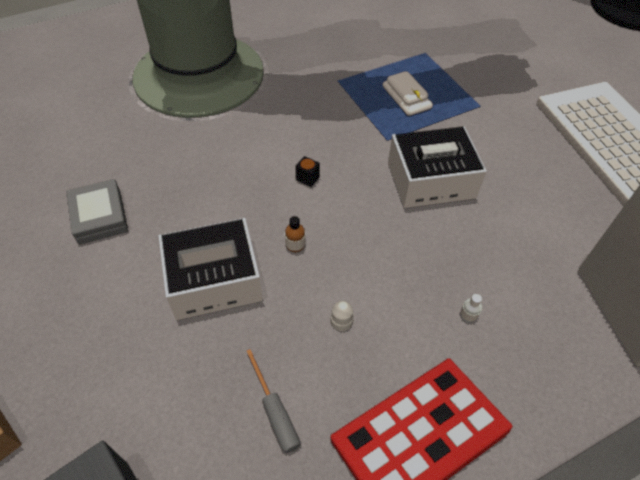

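View pics/b.png

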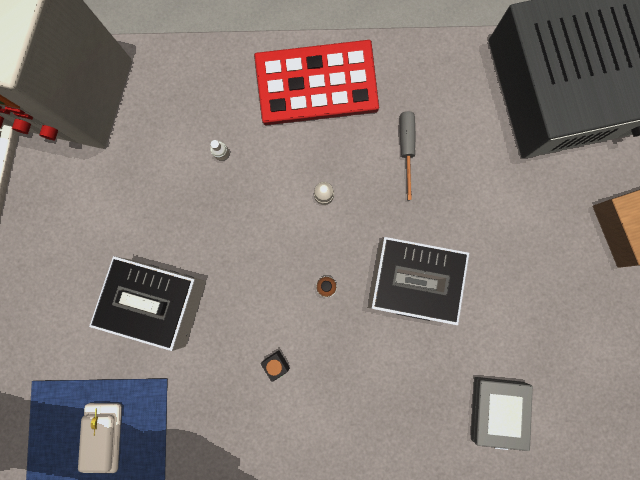

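The scene view shows dock A with the cartridge at (438,153) and empty dock B at (210,262). In the top view they are at (143,300) and (420,281). Next I'll fit their poses.

```bash
cat >> h.py <<'E'
def rect(pts):
    r=cv2.minAreaRect((pts*1000).astype(np.float32)); b=cv2.boxPoints(r)
    e=[b[1]-b[0],b[2]-b[1]]; l=max(e,key=np.linalg.norm)
    yaw=np.degrees(np.arctan2(l[1],l[0]))-90   # long side = y axis
    yaw=(yaw+90)%180-90
    return np.round(r[0],1),np.round(sorted(r[1]),1),round(float(yaw),2)
def fit(X,c0,zlo,zhi,rad):
    m=(np.abs(X[...,0]-c0[0])<rad)&(np.abs(X[...,1]-c0[1])<rad)&(X[...,2]>zlo)&(X[...,2]<zhi)
    m=cv2.morphologyEx(m.astype(np.uint8),cv2.MORPH_OPEN,np.ones((3,3)))>0
    P=X[m]
    return rect(P[:,:2]),np.round(np.median(P[:,2]),4),m.sum()
def slot(X,c0,zmax=0.066,rad=.045):
    m=(np.hypot(X[...,0]-c0[0],X[...,1]-c0[1])<rad)&(X[...,2]<zmax)
    return rect(X[m][:,:2]),m.sum()
E
python3 - <<'E'
from h import *
for n in("scene","top"):
    X=np.load(n+".npz")["X"]
    for c in([.472,.262],[.498,-.149]):
        print(n,"top",fit(X,c,.070,.079,.1))
    print("cart",fit(X,[.472,.262],.0795,.09,.05))
    try: print("slotB",slot(X,[.498,-.149]))
    except Exception as e: print(e)
E
```

```text
scene top ((array([473.8, 265.6]), array([104.5, 124.1]), -16.88), np.float64(0.072), np.int64(2526))
scene top ((array([ 499.3, -152.5]), array([104.8, 122.3]), -12.09), np.float64(0.0723), np.int64(4038))
cart ((array([0., 0.]), array([0., 0.]), -90.0), np.float64(nan), np.int64(0))
slotB ((array([ 490.1, -151.3]), array([15.7, 74.9]), -5.86), np.int64(587))
top top ((array([472.6, 267.1]), array([109.8, 130.8]), -17.07), np.float64(0.0747), np.int64(5229))
top top ((array([ 497.7, -150.9]), array([109.7, 129.5]), -11.77), np.float64(0.0746), np.int64(5172))
cart ((array([472.6, 266.5]), array([18.6, 70.7]), -16.98), np.float64(0.0825), np.int64(594))
slotB ((array([ 498.9, -152.6]), array([20.4, 73. ]), -12.71), np.int64(701))
  return _methods._mean(a, axis=axis, dtype=dtype,
  ret = ret.dtype.type(ret / rcount)
```

```bash
cat >> h.py <<'E'
def go(p,yaw):
    """row to reach TCP p pointing down with jaw axis along yaw (deg) or opposite"""
    s=bot.observe(); R=Ro.from_euler("xyz",s["tool_rot"])
    best=None
    for k in(0,180):
        a=np.radians(yaw+k); y=np.array([np.cos(a),np.sin(a),0]); x=np.array([0,0,-1.])
        T=Ro.from_matrix(np.stack([x,y,np.cross(x,y)],1)); rv=(R.inv()*T).as_rotvec()
        if best is None or np.linalg.norm(rv)<np.linalg.norm(best): best=rv
    d=R.inv().apply(np.array(p)-s["position"])
    print("now",np.round(s["position"],4),"xyz",np.round(d/.4,4),"w",np.round(best/2/np.pi,4),"mm",np.round(d*1000,1),"deg",np.round(np.degrees(best),1))
E
python3 -c "
from h import *
s=st(); print(np.round(Ro.from_euler('xyz',s['tool_rot']).as_matrix(),3)); go([.4726,.2668,.23],-17)
c=bot.get_calibration('wrist');R=np.array(c['R']);print(-R.T@c['t'],R)"
```

```text
{'clock': 0.4, 'position': [0.2136, 0.5873, 0.2312], 'tool_rot': [-1.4482, 1.5706, -1.7971], 'force': [0.0048, -0.2219, 0.4427], 'grip_width': 0.0853, 'qpos': [-1.2922, 0.5215, -0.0363, 1.5996, 0.0212, 1.0211, -0.1128]}
[[-0.     0.342  0.94 ]
 [-0.     0.94  -0.342]
 [-1.    -0.     0.   ]]
now [0.2136 0.5873 0.2312] xyz [ 0.0031 -0.5317  0.8823] w [0.2417 0.     0.    ] mm [   1.3 -212.7  352.9] deg [87.  0.  0.]
[0.14878752 0.61125685 0.3727012 ] [[ 3.41729075e-01  9.39798415e-01 -4.21764828e-04]
 [ 9.02432289e-01 -3.28016666e-01  2.79322450e-01]
 [ 2.62368450e-01 -9.58332169e-02 -9.60197267e-01]]
```

Request:
servo_tool([
  {"x": 0, "y": -0.532, "z": 0.882, "wx": 0.242},
  {"x": 0, "y": -0.532, "z": 0.882, "wx": 0.242},
  {"x": 0, "y": -0.532, "z": 0.882, "wx": 0.242},
  {"x": 0, "y": -0.532, "z": 0.882, "wx": 0.242},
  {"x": 0, "y": -0.532, "z": 0.882, "wx": 0.242},
  {"x": 0, "y": -0.532, "z": 0.882, "wx": 0.242},
  {"x": 0, "y": -0.532, "z": 0.882, "wx": 0.242},
  {"x": 0, "y": -0.532, "z": 0.882, "wx": 0.242},
  {"x": 0, "y": -0.532, "z": 0.882, "wx": 0.242},
  {"x": 0, "y": -0.532, "z": 0.882, "wx": 0.242},
  {"x": 0, "y": -0.532, "z": 0.882, "wx": 0.242},
  {"x": 0, "y": -0.532, "z": 0.882, "wx": 0.242},
], grip=-1)

```text
$.targets[0]: bad value
```

```bash
python3 - <<'E'
from h import *
s=st()
p,d,X,c=grab("wrist","c"); go([.4726,.2668,.12],-17)
print("dock",fit(X,[.4726,.2668],.070,.079,.1)); print("cart",fit(X,[.4726,.2668],.0795,.09,.06))
E
```

```text
{'clock': 0.4, 'position': [0.2136, 0.5873, 0.2312], 'tool_rot': [-1.4482, 1.5706, -1.7971], 'force': [0.0048, -0.2219, 0.4427], 'grip_width': 0.0853, 'qpos': [-1.2922, 0.5215, -0.0363, 1.5996, 0.0212, 1.0211, -0.1128]}
now [0.2136 0.5873 0.2312] xyz [ 0.2782 -0.5317  0.8824] w [0.2417 0.     0.    ] mm [ 111.3 -212.7  353. ] deg [87.  0.  0.]
dock ((array([0., 0.]), array([0., 0.]), -90.0), np.float64(nan), np.int64(0))
cart ((array([0., 0.]), array([0., 0.]), -90.0), np.float64(nan), np.int64(0))
  return _methods._mean(a, axis=axis, dtype=dtype,
  ret = ret.dtype.type(ret / rcount)
```

View pics/c.png

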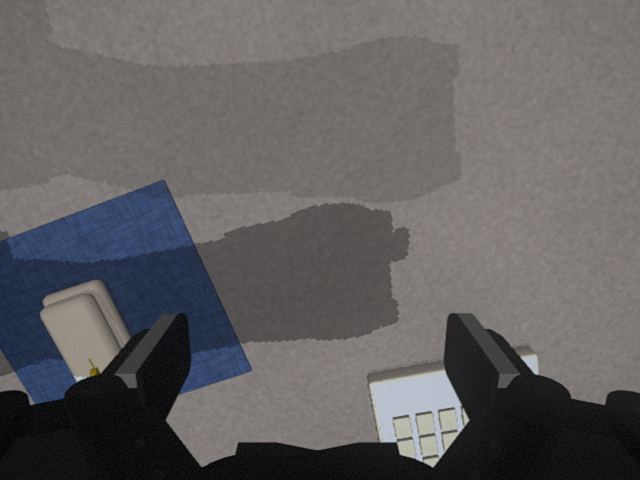

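The wrist view shows only the mat and the keyboard, because the move was refused and the arm never left the start. All six numbers are probably required, so I'll resend with them.

Request:
servo_tool([
  {"x": 0, "y": -0.532, "z": 0.882, "wx": 0.242, "wy": 0, "wz": 0},
  {"x": 0, "y": -0.532, "z": 0.882, "wx": 0.242, "wy": 0, "wz": 0},
  {"x": 0, "y": -0.532, "z": 0.882, "wx": 0.242, "wy": 0, "wz": 0},
  {"x": 0, "y": -0.532, "z": 0.882, "wx": 0.242, "wy": 0, "wz": 0},
  {"x": 0, "y": -0.532, "z": 0.882, "wx": 0.242, "wy": 0, "wz": 0},
  {"x": 0, "y": -0.532, "z": 0.882, "wx": 0.242, "wy": 0, "wz": 0},
  {"x": 0, "y": -0.532, "z": 0.882, "wx": 0.242, "wy": 0, "wz": 0},
  {"x": 0, "y": -0.532, "z": 0.882, "wx": 0.242, "wy": 0, "wz": 0},
  {"x": 0, "y": -0.532, "z": 0.882, "wx": 0.242, "wy": 0, "wz": 0},
  {"x": 0, "y": -0.532, "z": 0.882, "wx": 0.242, "wy": 0, "wz": 0},
  {"x": 0, "y": -0.532, "z": 0.882, "wx": 0.242, "wy": 0, "wz": 0},
  {"x": 0, "y": -0.532, "z": 0.882, "wx": 0.242, "wy": 0, "wz": 0},
], grip=-1)

```text
clock: 1.95
position: [0.4723, 0.2669, 0.2313]
tool_rot: [-1.37, 1.571, 3.046]
force: [-0.4, 0.0, -0.0]
grip_width: 0.0002
```

```bash
python3 - <<'E'
from h import *
s=st()
p,d,X,c=grab("wrist","d"); go([.4726,.2668,.09],-17)
print("dock",fit(X,[.4726,.2668],.070,.079,.1)); print("cart",fit(X,[.4726,.2668],.0795,.09,.06))
E
```

```text
{'clock': 1.95, 'position': [0.4723, 0.2669, 0.2313], 'tool_rot': [-1.37, 1.5707, 3.0455], 'force': [-0.3776, 0.0416, -0.0362], 'grip_width': 0.0002, 'qpos': [-0.9234, 0.4166, 0.4041, 1.8348, -0.1999, 0.9301, -0.727]}
now [0.4723 0.2669 0.2313] xyz [0.3533 0.0007 0.    ] w [-0.0001  0.      0.    ] mm [141.3   0.3   0. ] deg [-0.  0.  0.]
dock ((array([473.8, 265.6]), array([106.1, 125.3]), -17.01), np.float64(0.0739), np.int64(20754))
cart ((array([474.3, 265.5]), array([18.3, 70.9]), -16.82), np.float64(0.0816), np.int64(2539))
```

View pics/d.png

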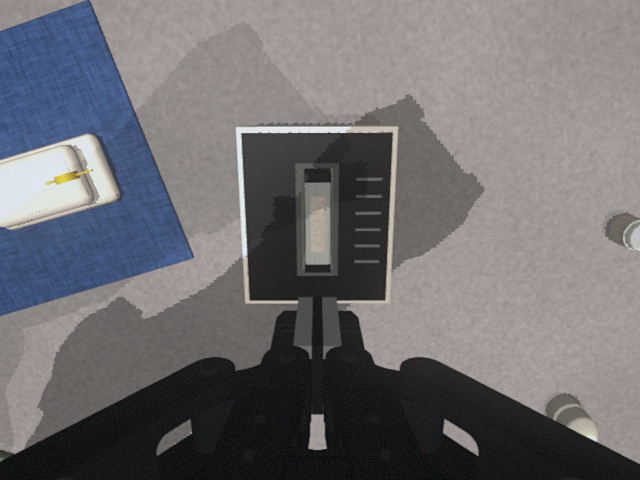

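Request:
servo_tool([
  {"x": 0.1, "y": 0.003, "z": 0.001, "wx": 0, "wy": 0, "wz": 0},
  {"x": 0.2, "y": 0.003, "z": 0.001, "wx": 0, "wy": 0, "wz": 0},
  {"x": 0.28, "y": 0.003, "z": 0.001, "wx": 0, "wy": 0, "wz": 0},
  {"x": 0.33, "y": 0.003, "z": 0.001, "wx": 0, "wy": 0, "wz": 0},
  {"x": 0.35, "y": 0.003, "z": 0.001, "wx": 0, "wy": 0, "wz": 0},
  {"x": 0.355, "y": 0.003, "z": 0.001, "wx": 0, "wy": 0, "wz": 0},
  {"x": 0.3575, "y": 0.003, "z": 0.001, "wx": 0, "wy": 0, "wz": 0},
  {"x": 0.36, "y": 0.003, "z": 0.001, "wx": 0, "wy": 0, "wz": 0},
  {"x": 0.36, "y": 0.003, "z": 0.001, "wx": 0, "wy": 0, "wz": 0},
], grip=-1)

```text
clock: 3.12
position: [0.4735, 0.2663, 0.0876]
tool_rot: [2.754, 1.57, 0.886]
force: [-0.5, 0.6, -0.4]
grip_width: -0.0003
```

Request:
servo_tool([
  {"x": 0.005, "y": 0, "z": 0, "wx": 0, "wy": 0, "wz": 0},
  {"x": 0.009, "y": 0, "z": 0, "wx": 0, "wy": 0, "wz": 0},
  {"x": 0.012, "y": 0, "z": 0, "wx": 0, "wy": 0, "wz": 0},
  {"x": 0.015, "y": 0, "z": 0, "wx": 0, "wy": 0, "wz": 0},
  {"x": 0.015, "y": 0, "z": 0, "wx": 0, "wy": 0, "wz": 0},
])

```text
clock: 3.75
position: [0.4735, 0.2662, 0.0816]
tool_rot: [2.676, 1.57, 0.807]
force: [-1.0, -0.5, 4.0]
grip_width: 0.0001
```

Request:
servo_tool([
  {"x": 0.002, "y": 0, "z": 0, "wx": 0, "wy": 0, "wz": 0},
  {"x": 0.004, "y": 0, "z": 0, "wx": 0, "wy": 0, "wz": 0},
  {"x": 0.006, "y": 0, "z": 0, "wx": 0, "wy": 0, "wz": 0},
  {"x": 0.006, "y": 0, "z": 0, "wx": 0, "wy": 0, "wz": 0},
])

```text
clock: 4.25
position: [0.4735, 0.2663, 0.0792]
tool_rot: [2.79, 1.57, 0.922]
force: [-0.4, -0.1, 4.4]
grip_width: 0.0001
```

Request:
servo_tool([
  {"x": 0.0015, "y": 0, "z": 0, "wx": 0, "wy": 0, "wz": 0},
  {"x": 0.003, "y": 0, "z": 0, "wx": 0, "wy": 0, "wz": 0},
  {"x": 0.003, "y": 0, "z": 0, "wx": 0, "wy": 0, "wz": 0},
])

```text
clock: 4.62
position: [0.4735, 0.2663, 0.078]
tool_rot: [2.755, 1.57, 0.887]
force: [-0.7, -1.0, 4.2]
grip_width: -0.0003
```

Request:
servo_tool([
  {"x": 0.001, "y": 0, "z": 0, "wx": 0, "wy": 0, "wz": 0},
  {"x": 0.002, "y": 0, "z": 0, "wx": 0, "wy": 0, "wz": 0},
  {"x": 0.002, "y": 0, "z": 0, "wx": 0, "wy": 0, "wz": 0},
])

```text
clock: 5.0
position: [0.4736, 0.2662, 0.0772]
tool_rot: [2.71, 1.57, 0.842]
force: [-1.3, -1.6, 7.4]
grip_width: -0.0
```

Request:
servo_tool([
  {"x": 0.0008, "y": 0, "z": 0, "wx": 0, "wy": 0, "wz": 0},
  {"x": 0.0008, "y": 0, "z": 0, "wx": 0, "wy": 0, "wz": 0},
])

```text
clock: 5.25
position: [0.4737, 0.2663, 0.077]
tool_rot: [2.613, 1.57, 0.745]
force: [-1.4, -0.7, 9.3]
grip_width: -0.0002
```

Request:
servo_tool([
  {"x": 0.0008, "y": 0, "z": 0, "wx": 0, "wy": 0, "wz": 0},
  {"x": 0.0008, "y": 0, "z": 0, "wx": 0, "wy": 0, "wz": 0},
])

```text
clock: 5.5
position: [0.4738, 0.2663, 0.077]
tool_rot: [2.611, 1.57, 0.743]
force: [-0.7, -1.1, 10.3]
grip_width: -0.0003
```

Request:
servo_tool([
  {"x": 0.0014, "y": 0, "z": 0, "wx": 0, "wy": 0, "wz": 0},
  {"x": 0.0014, "y": 0, "z": 0, "wx": 0, "wy": 0, "wz": 0},
])

```text
clock: 5.75
position: [0.474, 0.2663, 0.0768]
tool_rot: [2.628, 1.569, 0.759]
force: [-2.9, -1.6, 13.1]
grip_width: 0.0003
```

Pressing at 13 N puts it at the stop. I'll raise the tool and watch the cartridge follow.

Request:
servo_tool([
  {"x": -0.01, "y": 0, "z": 0, "wx": 0, "wy": 0, "wz": 0},
  {"x": -0.03, "y": 0, "z": 0, "wx": 0, "wy": 0, "wz": 0},
  {"x": -0.1, "y": 0, "z": 0, "wx": 0, "wy": 0, "wz": 0},
  {"x": -0.2, "y": 0, "z": 0, "wx": 0, "wy": 0, "wz": 0},
  {"x": -0.2, "y": 0, "z": 0, "wx": 0, "wy": 0, "wz": 0},
  {"x": -0.2, "y": 0, "z": 0, "wx": 0, "wy": 0, "wz": 0},
])

```text
clock: 6.5
position: [0.4736, 0.2663, 0.1566]
tool_rot: [2.739, 1.569, 0.871]
force: [-0.1, -0.2, -0.6]
grip_width: 0.0002
```

```bash
python3 - <<'E'
from h import *
s=st()
for n in("top","wrist"):
    p,d,X,c=grab(n)
    print("cart",fit(X,[.4735,.266],.0795,.12,.05))
go([.4735,.266,.08],-17)
E
```

```text
{'clock': 6.5, 'position': [0.4736, 0.2663, 0.1566], 'tool_rot': [2.7393, 1.5693, 0.8711], 'force': [-0.0822, -0.2362, -0.6208], 'grip_width': 0.0002, 'qpos': [-0.8867, 0.5173, 0.3655, 1.9029, -0.2585, 0.7657, -0.6749]}
cart ((array([472.5, 266.5]), array([18.8, 70.9]), -17.23), np.float64(0.0927), np.int64(585))
cart ((array([476.7, 274.1]), array([18.8, 53.3]), -16.77), np.float64(0.092), np.int64(3905))
now [0.4734 0.266  0.156 ] xyz [ 0.1899  0.0002 -0.    ] w [-0.0001 -0.      0.    ] mm [76.   0.1 -0. ] deg [-0. -0.  0.]
```

Request:
servo_tool([
  {"x": 0, "y": 0, "z": 0, "wx": 0, "wy": 0, "wz": 0},
  {"x": 0, "y": 0, "z": 0, "wx": 0, "wy": 0, "wz": 0},
  {"x": 0, "y": 0, "z": 0, "wx": 0, "wy": 0, "wz": 0},
  {"x": 0.05, "y": 0, "z": 0, "wx": 0, "wy": 0, "wz": 0},
  {"x": 0.1, "y": 0, "z": 0, "wx": 0, "wy": 0, "wz": 0},
  {"x": 0.15, "y": 0, "z": 0, "wx": 0, "wy": 0, "wz": 0},
  {"x": 0.18, "y": 0, "z": 0, "wx": 0, "wy": 0, "wz": 0},
  {"x": 0.19, "y": 0, "z": 0, "wx": 0, "wy": 0, "wz": 0},
  {"x": 0.198, "y": 0, "z": 0, "wx": 0, "wy": 0, "wz": 0},
  {"x": 0.198, "y": 0, "z": 0, "wx": 0, "wy": 0, "wz": 0},
], grip=0.2)

```text
clock: 7.85
position: [0.4736, 0.2661, 0.0771]
tool_rot: [2.748, 1.57, 0.88]
force: [0.5, -0.3, 0.6]
grip_width: 0.0514
```

Request:
servo_tool([
  {"x": 0, "y": 0, "z": 0, "wx": 0, "wy": 0, "wz": 0},
  {"x": 0, "y": 0, "z": 0, "wx": 0, "wy": 0, "wz": 0},
  {"x": 0, "y": 0, "z": 0, "wx": 0, "wy": 0, "wz": 0},
  {"x": 0, "y": 0, "z": 0, "wx": 0, "wy": 0, "wz": 0},
  {"x": 0, "y": 0, "z": 0, "wx": 0, "wy": 0, "wz": 0},
  {"x": 0, "y": 0, "z": 0, "wx": 0, "wy": 0, "wz": 0},
], grip=-1, squeeze=40)

```text
clock: 8.6
position: [0.4737, 0.2662, 0.0771]
tool_rot: [2.714, 1.57, 0.845]
force: [0.4, 0.1, 1.1]
grip_width: 0.0171
```

Request:
servo_tool([
  {"x": -0.01, "y": 0, "z": 0, "wx": 0, "wy": 0, "wz": 0},
  {"x": -0.03, "y": 0, "z": 0, "wx": 0, "wy": 0, "wz": 0},
  {"x": -0.06, "y": 0, "z": 0, "wx": 0, "wy": 0, "wz": 0},
  {"x": -0.1, "y": 0, "z": 0, "wx": 0, "wy": 0, "wz": 0},
  {"x": -0.15, "y": 0, "z": 0, "wx": 0, "wy": 0, "wz": 0},
  {"x": -0.2, "y": 0, "z": 0, "wx": 0, "wy": 0, "wz": 0},
  {"x": -0.25, "y": 0, "z": 0, "wx": 0, "wy": 0, "wz": 0},
  {"x": -0.3, "y": 0, "z": 0, "wx": 0, "wy": 0, "wz": 0},
  {"x": -0.3, "y": 0, "z": 0, "wx": 0, "wy": 0, "wz": 0},
])

```text
clock: 9.72
position: [0.4742, 0.2665, 0.199]
tool_rot: [2.614, 1.567, 0.746]
force: [-0.1, 0.1, -1.7]
grip_width: 0.0169
```

```bash
python3 - <<'E'
from h import *
s=st(); go([.4980,-.1515,.197],-12)
E
```

```text
{'clock': 9.725, 'position': [0.4742, 0.2665, 0.199], 'tool_rot': [2.6139, 1.567, 0.7456], 'force': [-0.134, 0.0843, -1.7166], 'grip_width': 0.0169, 'qpos': [-0.9113, 0.459, 0.3955, 1.8674, -0.2291, 0.8556, -0.6994]}
now [0.4742 0.2665 0.199 ] xyz [0.0024 0.3632 0.9817] w [-0.014  -0.0005 -0.0003] mm [  1.  145.3 392.7] deg [-5.  -0.2 -0.1]
```

Request:
servo_tool([
  {"x": 0, "y": 0.011, "z": 0.03, "wx": 0, "wy": 0, "wz": 0},
  {"x": 0, "y": 0.036, "z": 0.098, "wx": -0.001, "wy": 0, "wz": 0},
  {"x": 0, "y": 0.073, "z": 0.196, "wx": -0.003, "wy": 0, "wz": 0},
  {"x": 0, "y": 0.109, "z": 0.295, "wx": -0.004, "wy": 0, "wz": 0},
  {"x": 0, "y": 0.145, "z": 0.393, "wx": -0.006, "wy": 0, "wz": 0},
  {"x": 0, "y": 0.182, "z": 0.491, "wx": -0.007, "wy": 0, "wz": 0},
  {"x": 0, "y": 0.218, "z": 0.589, "wx": -0.008, "wy": 0, "wz": 0},
  {"x": 0, "y": 0.254, "z": 0.687, "wx": -0.01, "wy": 0, "wz": 0},
  {"x": 0, "y": 0.291, "z": 0.785, "wx": -0.011, "wy": 0, "wz": 0},
  {"x": 0, "y": 0.327, "z": 0.884, "wx": -0.013, "wy": 0, "wz": 0},
  {"x": 0, "y": 0.352, "z": 0.952, "wx": -0.014, "wy": 0, "wz": 0},
  {"x": 0.002, "y": 0.363, "z": 0.982, "wx": -0.014, "wy": 0, "wz": 0},
])

```text
clock: 11.22
position: [0.4969, -0.1538, 0.1967]
tool_rot: [2.621, 1.568, 0.838]
force: [0.7, 0.3, -2.4]
grip_width: 0.0171
```

```bash
python3 - <<'E'
from h import *
s=st(); go([.4985,-.1515,.13],-12)
p,d,X,c=grab("wrist","e")
print("dock",fit(X,[.498,-.1515],.070,.079,.1)); 
try: print("slot",slot(X,[.498,-.1515]))
except Exception as e: print(e)
R=Ro.from_euler("xyz",s["tool_rot"]).as_matrix()
# cartridge points in the tool frame
L=(X-s["position"])@R
m=(d>0)&(X[...,2]>.12)&(np.abs(L[...,1])<.02)&(np.abs(L[...,2])<.06)&(L[...,0]>-.03)
print(m.sum(), [np.round(np.percentile(L[m][:,i],[2,50,98]),4).tolist() for i in range(3)])
p2,d2,X2,c2=grab("scene","f")
np.savez("e.npz",X=X,d=d,p=p,X2=X2,p2=p2)
E
```

```text
{'clock': 11.225, 'position': [0.4969, -0.1538, 0.1967], 'tool_rot': [2.6209, 1.5679, 0.838], 'force': [0.7026, 0.2852, -2.4331], 'grip_width': 0.0171, 'qpos': [-0.1389, 0.432, 0.4353, 1.9285, -0.2449, 0.8309, 0.2152]}
now [ 0.4969 -0.1538  0.1967] xyz [ 0.1668  0.0025 -0.0061] w [-0.0004 -0.0004 -0.0002] mm [66.7  1.  -2.5] deg [-0.2 -0.1 -0.1]
dock ((array([ 500.1, -152.2]), array([105.2, 123.3]), -11.49), np.float64(0.0739), np.int64(21710))
slot ((array([ 503.9, -133.7]), array([22.1, 32. ]), -11.81), np.int64(1186))
14986 [[-0.0277, -0.0145, 0.0257], [-0.0172, 0.0015, 0.0163], [-0.0349, -0.0103, 0.0333]]
```

View pics/e.png

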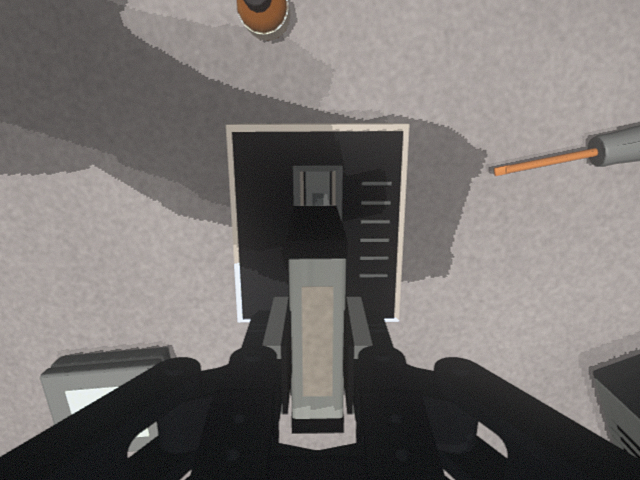

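The wrist view shows the cartridge held straight, its top at about (318,335). Dock B's slot is just ahead at (318,185). Next I'll refine the relative offset.

```bash
python3 - <<'E'
from h import *
z=np.load("e.npz"); X,d=z["X"],z["d"]
s=bot.observe(); R=Ro.from_euler("xyz",s["tool_rot"]).as_matrix()
L=(X-s["position"])@R
m=(d>0)&(np.abs(L[...,1])<.0105)&(np.abs(L[...,2])<.05)&(np.abs(L[...,0]+.0145)<.004)
P=L[m]; print("top face L", m.sum(), rect(P[:,[1,2]]))
A=np.c_[P[:,1:],np.ones(len(P))]; print("plane x=ay+bz+c",np.round(np.linalg.lstsq(A,P[:,0],rcond=None)[0],4))
# black front end: y extents at row z
for zz in(-.034,-.02,0,.02): 
    q=P[np.abs(P[:,2]-zz)<.004]; print(zz,np.round(np.percentile(q[:,1],[1,99]),4) if len(q) else None)
# dock in tool frame
dm=(np.hypot(X[...,0]-.499,X[...,1]+.152)<.1)&(X[...,2]>.07)&(X[...,2]<.079)
print("dock L",rect(L[dm][:,[1,2]]))
sm=(np.hypot(X[...,0]-.499,X[...,1]+.152)<.045)&(X[...,2]<.066)&(X[...,2]>0.02)
print("slot L",rect(L[sm][:,[1,2]]),np.round(np.percentile(L[sm][:,1],[1,99]),4),np.round(np.percentile(L[sm][:,2],[1,99]),4))
E
```

```text
top face L 10643 (array([0. , 1.8]), array([21. , 71.9]), 0.0)
plane x=ay+bz+c [ 0.0113 -0.0038 -0.0146]
-0.034 [-0.0071  0.0103]
-0.02 [-0.0069  0.0103]
0 [-0.0066  0.0104]
0.02 [-0.0068  0.0102]
dock L (array([ 2.4, -0.6]), array([109.9, 129.8]), -0.23)
slot L (array([  2.3, -21.3]), array([22.1, 28.9]), -0.34) [-0.0087  0.0134] [-0.0331 -0.0088]
```

View pics/f.png

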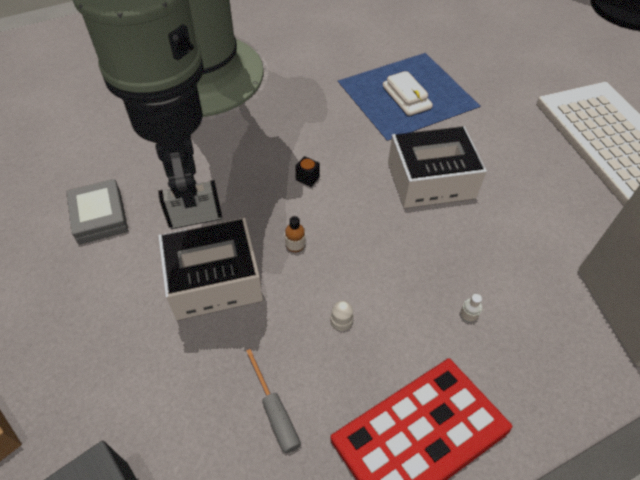

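Request:
servo_tool([
  {"x": 0.02, "y": 0.0025, "z": -0.005, "wx": -0.0004, "wy": -0.0004, "wz": 0},
  {"x": 0.06, "y": 0.0025, "z": -0.005, "wx": -0.0004, "wy": -0.0004, "wz": 0},
  {"x": 0.1, "y": 0.0025, "z": -0.005, "wx": -0.0004, "wy": -0.0004, "wz": 0},
  {"x": 0.14, "y": 0.0025, "z": -0.005, "wx": -0.0004, "wy": -0.0004, "wz": 0},
  {"x": 0.165, "y": 0.0025, "z": -0.005, "wx": -0.0004, "wy": -0.0004, "wz": 0},
  {"x": 0.172, "y": 0.0025, "z": -0.005, "wx": -0.0004, "wy": -0.0004, "wz": 0},
  {"x": 0.172, "y": 0.0025, "z": -0.005, "wx": -0.0004, "wy": -0.0004, "wz": 0},
])

```text
clock: 12.2
position: [0.4988, -0.151, 0.128]
tool_rot: [1.625, 1.569, -0.155]
force: [0.1, -0.4, -2.4]
grip_width: 0.0166
```

```bash
python3 - <<'E'
from h import *
s=st(); go([.4985,-.1516,.12],-11.8)
p,d,X,c=grab("wrist","g")
R=Ro.from_euler("xyz",s["tool_rot"]).as_matrix(); L=(X-s["position"])@R
dm=(np.hypot(X[...,0]-.499,X[...,1]+.152)<.1)&(X[...,2]>.07)&(X[...,2]<.079)
print("dock L",rect(L[dm][:,[1,2]]),np.median(X[dm][:,2]))
m=(d>0)&(np.abs(L[...,1]-.002)<.006)&(np.abs(L[...,2])<.05)&(np.abs(L[...,0]+.0145)<.003)
print("cart z",np.round(np.percentile(L[m][:,2],[0,1,99,100]),4))
m=(d>0)&(np.abs(L[...,1]-.002)<.015)&(np.abs(L[...,2])<.05)&(L[...,0]>-.01)&(L[...,0]<.04)&(L[...,2]<-.028)
print("front face",m.sum(),np.round(np.median(L[m],0),4),np.round(np.percentile(L[m][:,1],[2,98]),4),L[m][:,0].max())
E
```

```text
{'clock': 12.2, 'position': [0.4988, -0.151, 0.128], 'tool_rot': [1.625, 1.5693, -0.1551], 'force': [0.0638, -0.3671, -2.3698], 'grip_width': 0.0166, 'qpos': [-0.0993, 0.5359, 0.3802, 1.9805, -0.3067, 0.6789, 0.2637]}
now [ 0.4988 -0.151   0.128 ] xyz [ 0.0199 -0.0004  0.0015] w [-0.0005 -0.     -0.0002] mm [ 8.  -0.2  0.6] deg [-0.2 -0.  -0.1]
dock L (array([ 1.2, -4.2]), array([109.9, 119.3]), -0.13) 0.07386586335226882
cart z [-0.0353 -0.0347  0.0348  0.0364]
front face 1543 [ 0.0093  0.0015 -0.0347] [-0.0073  0.0103] 0.039120382160953204
```

View pics/g.png

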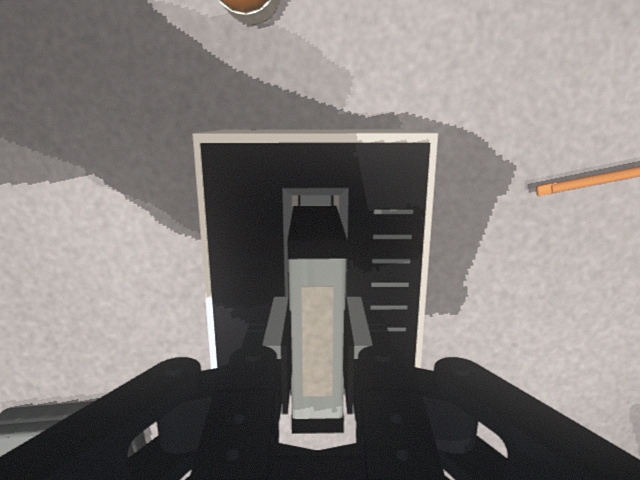

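The wrist view has the cartridge's far end at (317,230), centred in the slot mouth at (316,195). It's lined up within about 1 mm, so I'll enter slowly.

Request:
servo_tool([
  {"x": 0.01, "y": -0.0005, "z": 0.002, "wx": -0.0004, "wy": 0, "wz": -0.0002},
  {"x": 0.018, "y": -0.0005, "z": 0.002, "wx": -0.0004, "wy": 0, "wz": -0.0002},
  {"x": 0.025, "y": -0.0005, "z": 0.002, "wx": -0.0004, "wy": 0, "wz": -0.0002},
  {"x": 0.03, "y": -0.0005, "z": 0.002, "wx": -0.0004, "wy": 0, "wz": -0.0002},
  {"x": 0.035, "y": -0.0005, "z": 0.002, "wx": -0.0004, "wy": 0, "wz": -0.0002},
  {"x": 0.04, "y": -0.0005, "z": 0.002, "wx": -0.0004, "wy": 0, "wz": -0.0002},
])

```text
clock: 13.0
position: [0.4986, -0.1518, 0.1121]
tool_rot: [1.767, 1.57, -0.011]
force: [-0.1, 0.9, -2.0]
grip_width: 0.0172
```

Request:
servo_tool([
  {"x": 0.008, "y": 0, "z": 0, "wx": 0, "wy": 0, "wz": 0},
  {"x": 0.018, "y": 0, "z": 0, "wx": 0, "wy": 0, "wz": 0},
  {"x": 0.028, "y": 0, "z": 0, "wx": 0, "wy": 0, "wz": 0},
  {"x": 0.035, "y": 0, "z": 0, "wx": 0, "wy": 0, "wz": 0},
])

```text
clock: 13.5
position: [0.4985, -0.1518, 0.0978]
tool_rot: [1.789, 1.57, 0.012]
force: [-0.2, -0.6, -1.5]
grip_width: 0.0169
```

Request:
servo_tool([
  {"x": 0.008, "y": 0, "z": 0, "wx": 0, "wy": 0, "wz": 0},
  {"x": 0.018, "y": 0, "z": 0, "wx": 0, "wy": 0, "wz": 0},
  {"x": 0.028, "y": 0, "z": 0, "wx": 0, "wy": 0, "wz": 0},
  {"x": 0.038, "y": 0, "z": 0, "wx": 0, "wy": 0, "wz": 0},
  {"x": 0.041, "y": 0, "z": 0, "wx": 0, "wy": 0, "wz": 0},
])

```text
clock: 14.12
position: [0.4984, -0.1517, 0.0811]
tool_rot: [2.739, 1.571, 0.961]
force: [0.0, -0.4, -2.6]
grip_width: 0.0171
```

Request:
servo_tool([
  {"x": 0.004, "y": 0, "z": 0, "wx": 0, "wy": 0, "wz": 0},
  {"x": 0.0085, "y": 0, "z": 0, "wx": 0, "wy": 0, "wz": 0},
  {"x": 0.0085, "y": 0, "z": 0, "wx": 0, "wy": 0, "wz": 0},
])

```text
clock: 14.5
position: [0.4985, -0.1518, 0.0776]
tool_rot: [2.124, 1.571, 0.347]
force: [-0.3, 0.5, -1.5]
grip_width: 0.0168
```

Request:
servo_tool([
  {"x": 0, "y": 0, "z": 0, "wx": 0, "wy": 0, "wz": 0},
  {"x": 0, "y": 0, "z": 0, "wx": 0, "wy": 0, "wz": 0},
  {"x": 0, "y": 0, "z": 0, "wx": 0, "wy": 0, "wz": 0},
  {"x": 0, "y": 0, "z": 0, "wx": 0, "wy": 0, "wz": 0},
], grip=0.2)

```text
clock: 15.0
position: [0.4985, -0.1518, 0.0777]
tool_rot: [1.986, 1.571, 0.209]
force: [0.7, 0.1, -0.9]
grip_width: 0.0516
```

Request:
servo_tool([
  {"x": -0.03, "y": 0, "z": 0, "wx": 0, "wy": 0, "wz": 0},
  {"x": -0.1, "y": 0, "z": 0, "wx": 0, "wy": 0, "wz": 0},
  {"x": -0.17, "y": 0, "z": 0, "wx": 0, "wy": 0, "wz": 0},
  {"x": -0.2, "y": 0, "z": 0, "wx": 0, "wy": 0, "wz": 0},
  {"x": -0.2, "y": 0, "z": 0, "wx": 0, "wy": 0, "wz": 0},
])

```text
clock: 15.62
position: [0.4988, -0.1517, 0.1583]
tool_rot: [1.828, 1.569, 0.051]
force: [0.4, 0.1, 0.4]
grip_width: 0.0512
```

Request:
servo_tool([
  {"x": 0, "y": 0, "z": 0, "wx": 0, "wy": 0, "wz": 0},
  {"x": 0, "y": 0, "z": 0, "wx": 0, "wy": 0, "wz": 0},
  {"x": 0, "y": 0, "z": 0, "wx": 0, "wy": 0, "wz": 0},
  {"x": 0, "y": 0, "z": 0, "wx": 0, "wy": 0, "wz": 0},
  {"x": 0, "y": 0, "z": 0, "wx": 0, "wy": 0, "wz": 0},
], grip=-1)

```text
clock: 16.25
position: [0.4987, -0.1517, 0.1583]
tool_rot: [1.81, 1.569, 0.033]
force: [0.5, -0.1, 0.1]
grip_width: -0.0002
```

```bash
python3 - <<'E'
from h import *
s=st()
for n in("top","wrist"):
    p,d,X,c=grab(n)
    print(n,"cart",fit(X,[.4985,-.152],.0795,.12,.05))
go([.4987,-.1518,.098],-11.8)
E
```

```text
{'clock': 16.25, 'position': [0.4987, -0.1517, 0.1583], 'tool_rot': [1.8103, 1.5694, 0.0329], 'force': [0.4553, -0.1277, 0.0502], 'grip_width': -0.0002, 'qpos': [-0.1209, 0.4898, 0.4085, 1.9589, -0.2796, 0.746, 0.245]}
top cart ((array([ 499.9, -137.1]), array([18.8, 42.1]), -11.47), np.float64(0.0927), np.int64(374))
wrist cart ((array([ 500.6, -144.8]), array([18.7, 55.3]), -11.49), np.float64(0.092), np.int64(3866))
now [ 0.4988 -0.1517  0.1583] xyz [ 0.1508 -0.0004  0.0004] w [-0.0001 -0.0001 -0.0003] mm [60.3 -0.2  0.1] deg [-0.  -0.  -0.1]
```

The cartridge stands upright at 18 mm proud. Now for the press.

Request:
servo_tool([
  {"x": 0.06, "y": 0, "z": 0, "wx": 0, "wy": 0, "wz": -0.0003},
  {"x": 0.12, "y": 0, "z": 0, "wx": 0, "wy": 0, "wz": -0.0003},
  {"x": 0.15, "y": 0, "z": 0, "wx": 0, "wy": 0, "wz": -0.0003},
  {"x": 0.157, "y": 0, "z": 0, "wx": 0, "wy": 0, "wz": -0.0003},
  {"x": 0.162, "y": 0, "z": 0, "wx": 0, "wy": 0, "wz": -0.0003},
  {"x": 0.166, "y": 0, "z": 0, "wx": 0, "wy": 0, "wz": -0.0003},
  {"x": 0.17, "y": 0, "z": 0, "wx": 0, "wy": 0, "wz": -0.0003},
  {"x": 0.17, "y": 0, "z": 0, "wx": 0, "wy": 0, "wz": -0.0003},
])

```text
clock: 17.35
position: [0.499, -0.1517, 0.0904]
tool_rot: [-2.872, 1.57, 1.634]
force: [0.9, -0.4, 1.5]
grip_width: 0.0001
```

Request:
servo_tool([
  {"x": 0.004, "y": 0, "z": 0, "wx": 0, "wy": 0, "wz": 0},
  {"x": 0.008, "y": 0, "z": 0, "wx": 0, "wy": 0, "wz": 0},
  {"x": 0.012, "y": 0, "z": 0, "wx": 0, "wy": 0, "wz": 0},
  {"x": 0.016, "y": 0, "z": 0, "wx": 0, "wy": 0, "wz": 0},
  {"x": 0.018, "y": 0, "z": 0, "wx": 0, "wy": 0, "wz": 0},
  {"x": 0.018, "y": 0, "z": 0, "wx": 0, "wy": 0, "wz": 0},
])

```text
clock: 18.1
position: [0.499, -0.1517, 0.0832]
tool_rot: [-2.911, 1.57, 1.595]
force: [-0.3, 0.4, 2.8]
grip_width: -0.0002
```

Request:
servo_tool([
  {"x": 0.003, "y": 0, "z": 0, "wx": 0, "wy": 0, "wz": 0},
  {"x": 0.006, "y": 0, "z": 0, "wx": 0, "wy": 0, "wz": 0},
  {"x": 0.009, "y": 0, "z": 0, "wx": 0, "wy": 0, "wz": 0},
  {"x": 0.009, "y": 0, "z": 0, "wx": 0, "wy": 0, "wz": 0},
])

```text
clock: 18.6
position: [0.499, -0.1517, 0.0795]
tool_rot: [-2.799, 1.57, 1.707]
force: [0.2, -0.1, 3.7]
grip_width: -0.0003
```

Request:
servo_tool([
  {"x": 0.001, "y": 0, "z": 0, "wx": 0, "wy": 0, "wz": 0},
  {"x": 0.002, "y": 0, "z": 0, "wx": 0, "wy": 0, "wz": 0},
  {"x": 0.002, "y": 0, "z": 0, "wx": 0, "wy": 0, "wz": 0},
])

```text
clock: 18.98
position: [0.499, -0.1517, 0.0787]
tool_rot: [-2.929, 1.57, 1.577]
force: [0.3, -0.4, 3.8]
grip_width: 0.0001
```

Request:
servo_tool([
  {"x": 0.001, "y": 0, "z": 0, "wx": 0, "wy": 0, "wz": 0},
  {"x": 0.002, "y": 0, "z": 0, "wx": 0, "wy": 0, "wz": 0},
  {"x": 0.002, "y": 0, "z": 0, "wx": 0, "wy": 0, "wz": 0},
])

```text
clock: 19.35
position: [0.4991, -0.1517, 0.0781]
tool_rot: [2.903, 1.57, 1.125]
force: [-0.4, -0.0, 8.4]
grip_width: 0.0
```

Request:
servo_tool([
  {"x": 0.0014, "y": 0, "z": 0, "wx": 0, "wy": 0, "wz": 0},
  {"x": 0.0014, "y": 0, "z": 0, "wx": 0, "wy": 0, "wz": 0},
])

```text
clock: 19.6
position: [0.4993, -0.1518, 0.0778]
tool_rot: [2.278, 1.57, 0.5]
force: [-1.7, 1.0, 12.1]
grip_width: -0.0002
```

Request:
servo_tool([
  {"x": 0.0012, "y": 0, "z": 0, "wx": 0, "wy": 0, "wz": 0},
  {"x": 0.0012, "y": 0, "z": 0, "wx": 0, "wy": 0, "wz": 0},
])

```text
clock: 19.85
position: [0.4996, -0.1519, 0.0777]
tool_rot: [2.111, 1.569, 0.334]
force: [-0.9, 0.6, 14.0]
grip_width: -0.0004
```

It reached the stop at 14 N. I'll let go, rise clear and check.

Request:
servo_tool([
  {"x": -0.01, "y": 0, "z": 0, "wx": 0, "wy": 0, "wz": 0},
  {"x": -0.03, "y": 0, "z": 0, "wx": 0, "wy": 0, "wz": 0},
  {"x": -0.1, "y": 0, "z": 0, "wx": 0, "wy": 0, "wz": 0},
  {"x": -0.2, "y": 0, "z": 0, "wx": 0, "wy": 0, "wz": 0},
  {"x": -0.3, "y": 0, "z": 0, "wx": 0, "wy": 0, "wz": 0},
  {"x": -0.38, "y": 0, "z": 0, "wx": 0, "wy": 0, "wz": 0},
  {"x": -0.38, "y": 0, "z": 0, "wx": 0, "wy": 0, "wz": 0},
  {"x": -0.38, "y": 0, "z": 0, "wx": 0, "wy": 0, "wz": 0},
])

```text
clock: 20.85
position: [0.499, -0.1517, 0.2293]
tool_rot: [2.512, 1.57, 0.735]
force: [-0.0, 0.1, -0.5]
grip_width: -0.0
```

```bash
python3 - <<'E'
from h import *
s=st()
for n in("wrist","top"):
    p,d,X,c=grab(n,"h_"+n)
    print(n,"cart",fit(X,[.4985,-.152],.0785,.12,.05))
E
```

```text
{'clock': 20.85, 'position': [0.499, -0.1517, 0.2293], 'tool_rot': [2.5119, 1.5697, 0.7346], 'force': [-0.04, 0.1347, -0.5317], 'grip_width': -0.0, 'qpos': [-0.1695, 0.3922, 0.4642, 1.8915, -0.2202, 0.9071, 0.1942]}
wrist cart ((array([ 499.5, -152.4]), array([18.1, 70.3]), -11.49), np.float64(0.0809), np.int64(2545))
top cart ((array([ 497.3, -150.7]), array([18.5, 69.8]), -11.86), np.float64(0.0816), np.int64(550))
```

View pics/h_wrist.png

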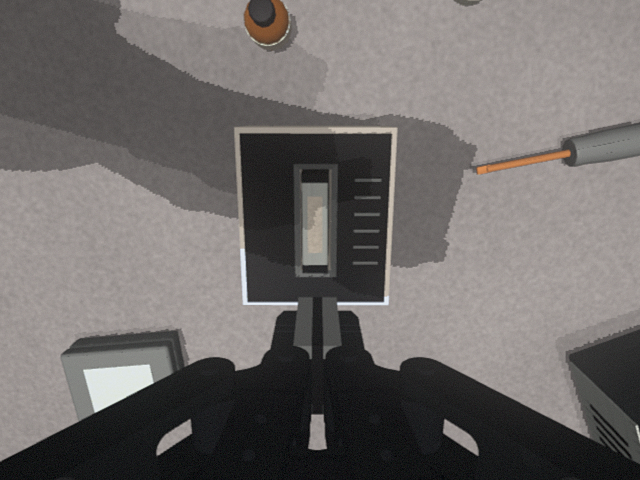

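View pics/h_top.png

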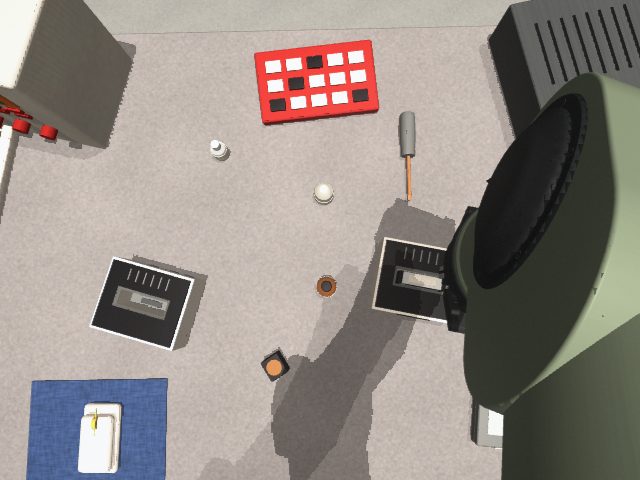

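The wrist view shows the cartridge sitting low in dock B's slot, around (315,220). The top view shows dock A empty at (140,302) and the visible objects where they were. The cartridge top is at z ≈ 0.081, about 6.5 mm proud, so it is latched, and the robot is clear.

```bash
python3 -c "
from workcell import bot
print(bot.job_done())"
```

```text
the job is handed in; nothing more can be done
None
```

The cartridge is now latched down in dock B and stays down by itself, and I handed the job in at about 21 s of robot time.

- **Dock A:** I pressed the cartridge's top once. The highest force I read was 13 N. It popped up from about 7 mm to 18 mm proud, and I gripped it at 40 N and lifted it out.
- **Dock B:** I lowered it into the slot with no contact force on the way in, released it at 18 mm proud, and pressed it with the shut fingertips to the stop. The highest force I read was 14 N.
- **Last checks:**
  - With the tool about 15 cm clear, the cartridge's top is at z ≈ 0.081 m (wrist 0.0809, top camera 0.0816). That is about 6.5 mm proud, which is the latched level.
  - The last top picture shows dock A empty and the other visible objects where they were. The arm hid the right side of the table, including most of the grey box there.
- **Problems and disagreements:**
  - The first move call was refused because each row needs all six numbers; nothing moved.
  - The cameras differed by about 1–3 mm on positions, so I averaged them and used wrist-relative offsets for the insertion.
  - Forces were read only at the end of each move call, so a brief peak in between would not show.

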